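Vent the cap of a clamped specimen jar

TASK

Get the square specimen jar in the aluminium holder ready for the steriliser: first swing the holder's steel keeper bar shut over the jar's shoulder until it is home in its detent, then screw the jar's dark grey cap clockwise (seen from above) until it bottoms out, and back it off a quarter turn so that it can vent. Finish while still holding the cap there in the gripper's fingers - do not let go - with the bar still shut, the jar still seated in the holder and the other things on the bench left where they stand.

Things in the scene. Friction and masses are not known exactly. Their poses are not given: they have to be found in the camera images.
- holder: Fixed aluminium jar holder: base plate 120 (x) by 245 mm (y -145 to +100), 10 mm thick, with a square pocket, walls 25 mm high, for the jar. Origin under the plate on the axis of the pocket, jar and cap (1 mm play); z up. Within 90 mm of that axis nothing but the cap is higher than 98 mm above the bench; the keeper bar's catch post with detent and stop is at x -33, y -68 mm (top 95 mm).
- keeper (a joint): Keeper bar angle, rad (steel bar 10 mm wide, 8 thick, swinging level 86 to 95 mm above the bench). 0 = shut against its stop, along holder -y, over the jar's shoulder. At angle a it points along (-sin a, -cos a) in holder x, y; range to 1.4. Starts 0.5 to 1.0. Turns easily, stays put; in the last 0.1 rad it rides over a sprung ball (up to about 5 N at the knob) and is kept at 0.
- keeper_knob (a point): Centre of the upright steel knob on the bar's free end: a round pin 14 mm across, 35 mm high (95 to 130 mm above the bench), 160 mm from the pivot axis. The pin may be pinched from above or pushed; it is rigid with the bar.
- keeper_hinge (a point): Point on the keeper bar's upright pivot axis at the bar's mid-height (90 mm above the bench), at holder x -27, y +68 mm.
- cap: The jar's round dark grey ribbed screw cap, 44 mm across, 30 high, a raised rib across its top along its x. Origin at its centre, 118 mm above the bench when bottomed (underside then 8 mm above the bar); z up. Right-hand thread already started: clockwise from above screws it down, 6 mm per turn. Takes about 0.06 N m to turn; stays where it is left. Any yaw of grasp will do.
- cap_turn (a joint): Turn of the cap on the jar in rad: 0 = bottomed out (hard stop), growing as it is unscrewed (counter-clockwise from above); a quarter turn back is 1.57. It starts between 1.8 and 3.0.
- jar_center (a point): Centre of the loose square glass jar's body (64 by 64 mm, 75 mm high, flat shoulder, round neck 36 mm across), half-way up: 47.5 mm above the bench when seated in the holder's pocket, which lets it turn only about 0.03 rad either way. About 0.4 kg. z up.
- dish_mid (a point): Bystander: open glass Petri dish, 90 mm across, 14 mm high; point on its axis, half-way up.
- vial_mid (a point): Bystander: small round capped vial, 26 mm across, 50 mm high; point on its axis, half-way up.
- spool_mid (a point): Bystander: spool of tan twine, 48 mm across, 80 mm high; point on its axis, half-way up.
- beaker_mid (a point): Bystander: open glass beaker, 68 mm across, 90 mm high; point on its axis, half-way up.
- spare_jar_mid (a point): Bystander: round capped jar, 60 mm across, 85 mm high, standing on the bench outside the holder; point on its axis, half-way up.

How it is judged:
On the way, in this order (a step that is already met when the one before it is completed fails the run):
1. the keeper bar is shut, home in its detent (value of joint keeper below 0.03 rad), for 0.2 s.
2. the cap is screwed down until it bottoms out, with the bar shut (value of joint cap_turn below 0.08 rad and value of joint keeper below 0.04 rad), for 0.1 s.
At the end, for the whole second after the job is handed in: The cap stands a quarter turn (1.57 rad, within 0.3) back from bottomed out and the fingers still grip it (more than 4 N, grasp point within 20 mm of its axis); the keeper bar is shut (under 0.04 rad); the jar sits upright on the floor of its pocket (within 6 mm in height and 8 mm sideways) (value of joint cap_turn between 1.27 and 1.87 rad and contact force between the fingers and cap above 4 N and horizontal distance between the grasp point and cap below 0.02 m and value of joint keeper below 0.04 rad and horizontal distance between jar_center and holder below 0.008 m and z of jar_center in the frame of holder below 0.0535 m and angle between jar_center's own z axis and vertical below 0.06 rad); the arm keeps its last pose, push and grip.
It fails at once if a bystander is pushed more than 30 mm or knocked over (distance of any of dish_mid, vial_mid, spool_mid, beaker_mid, spare_jar_mid from where it was at the start of the episode above 0.03 m or angle between any of dish_mid, vial_mid, spool_mid, beaker_mid, spare_jar_mid's own z axis and vertical above 0.6 rad).
It fails at once if the jar is pulled up out of its pocket (z of jar_center in the frame of holder above 0.065 m).
It also fails if it takes over 54 s, if anything falls off the work surface, if the arm or the gripper's body presses on something with over 40 N, if the wrist force passes 120 N, or if a joint passes its speed limit or range.

ROBOT

A 7-joint arm with a two-finger parallel gripper is mounted at the origin on the work surface. World frame = base frame: x ahead of the robot, y to its left, z up, the work surface at z = 0. Lengths are in m, angles in rad, forces in N, time in s.
With the tool pointing down it reaches from about 0.4 to 0.85 m from the base axis. Payload 4.5 kg.
Tool frame: the origin (TCP) lies where the fingers leave the gripper's body, on its centre line; the fingertips stand 64 mm ahead of it and the grasp point (between the pads) lies 45 mm ahead of it; z points along the fingers, y is the direction in which the jaws open and shut (so a half turn about z gives the same grasp; the last joint's range is limited). The gripper opens to 88 mm and grips with 3 to 60 N. Pads are 18 mm wide; open, the fingers measure 123 mm over their backs; the gripper's body (75 mm by 187 mm) begins 45 mm behind the grasp point.
Start: joints at [0.034, 0.689, -0.195, 1.565, 0.157, 0.902, -0.215], TCP at [0.625, 0, 0.303] pointing down, gripper open.
Joint ranges: [-3.01, 3.01], [-0.46, 2.08], [-1.47, 1.51], [0.13, 2.56], [-1, 4.14], [0.04, 2.09], [-2.66, 2.66]. Speed limits (rad/s): [2.57, 2.57, 3.14, 3.14, 3.14, 3.14, 3.14].

INTERFACE

Orientations are given as a unit quaternion [x, y, z, w].
In Python, from plant import monitor, snapshot, workorder, finder gives the robot as it stands.
- The arm moves only by the tool carry_out, never from a script. Its argument "motion" is one flat list of numbers, 6 for each row, row after row: the shift along the tool's x, y, z in cm, then the turn, a rotation vector about the tool's x, y, z in rad. In form: [x, y, z, rx, ry, rz, x, y, z, rx, ry, rz, ...]. A call has 1 to 8 rows; each row shifts and turns the commanded pose from where the row before left it, along the tool's axes as they then stand; what a row does not reach is not made up. A row lasts 1/8 s, in which the tool goes at most 62.5 mm and 10.7 degrees, less where a joint would pass 70% of its speed; a pose out of reach is approached as far as the arm can. A call with a gripper value outside its range is refused whole. "hand" is the finger opening in cm, from 0 to 8.81, set as the call begins (left out, the last holds). The fingers move at their own pace and stop on an object; "grip_force" is the grip in N (left out, the last holds). Time passes only in rows, so rows that do not move let the fingers close. It gives the time, the measured TCP pose, the force and the opening at its end, in the units of the state.
- monitor.get_state(): the state, without advancing time (a new reading comes with each control period).
- snapshot(name): name is "scene" or "side" or "wrist"; returns a dict with "frame" (420x560x3 uint8, red, green, blue), "range_z" (420x560 float32, m along the optical axis (not along the pixel's ray), 0 where there is no reading), "fx", "fy", "cx", "cy" (pixels), "rvec" (rotation vector, rad) and "tvec" (3), from world to camera coordinates, as OpenCV has them; the wrist camera has in their place "hand_eye" (4x4, takes a point from camera to tool coordinates, whose origin is the TCP and whose axes are the flange's). Camera axes: x right, y down, z forward; pixel columns grow to the right and rows downward; lengths in m; the calibration is good to about 2 mm. A picture is of the moment at which its call begins: read the wrist's pose just before it.
- workorder.finish_job(): hands the job in, once; it reports no verdict.
Trained networks look in a picture, given as the dict that the camera call returned (one of the last four; its "shot" number tells which), for a name from the list of things; names that differ only in an ending like _2 or _b are one class to them, and where a whole thing is asked for, a point or a joint stands for the part that bears it (a point fixed in the world has none). Each returns a list of dicts, best first, with "p" (0 to 1); they miss things now and then, are a little off and sometimes report something else, mostly with a low value. They report only what shows in the picture. A call takes as long as a camera call.
- finder.masks_of(picture, thing): "pixels" (420x560 bool, what is visible of it) and "extent" ([left, top, right, bottom] in pixels, round what is visible of it).
The state is a dict: "clock": time; "q": joint angles; "qd": joint speeds; "joint_torque": joint torques, N m; "tool_pos": TCP position; "eef_rot": TCP orientation; "contact_force": force on the tool from outside, world axes, zero at the start; "moment": the same for the moment, N m; "opening": opening from 0.0 (shut) to 1.0 (fully open).
Only numpy, scipy, OpenCV 4.12 (cv2) and the standard library are available. Lean on these libraries where they do the work, as an engineer would, in place of code of your own. Each camera call takes 0.05 s, during which the arm holds its last target. There are 200 camera calls.

## Working session

There is one attempt and no reset: what is moved stays moved. The work goes in short steps, Python scripts to look and compute and a tool call to move; the robot and the scene stay as the last step left them, time stands still between calls to the robot, and variables do not carry over. Pictures are saved under pics/ and viewed, about 8 in all and at most 12, crops included, and the job is handed in when it is done.

Besides the shell and the picture viewer there is one more tool, called after "Emit:" as name(argument=value, ...) on one line, values as JSON. carry_out: Moves the arm, as the interface text tells. Its arguments: {"type":"object","properties":{"motion":{"type":"array"},"hand":{"type":"number"},"grip_force":{"type":"number"}},"required":["motion"]}

```bash
mkdir -p pics
cat > h.py <<'E'
import numpy as np, cv2
from scipy.spatial.transform import Rotation as R
from plant import monitor, snapshot, workorder, finder
def pts(p, mask=None):
    z=p["range_z"]; m=(z>0) if mask is None else (mask&(z>0))
    v,u=np.nonzero(m); d=z[m]
    c=np.c_[(u-p["cx"])/p["fx"]*d,(v-p["cy"])/p["fy"]*d,d]
    if "rvec" in p:
        Rm=cv2.Rodrigues(np.array(p["rvec"],float))[0]
        return (c-np.array(p["tvec"]).ravel())@Rm
    T=np.array(p["hand_eye"]); s=p["_st"]
    t=c@T[:3,:3].T+T[:3,3]
    return R.from_quat(s["eef_rot"]).apply(t)+s["tool_pos"]
def snap(n):
    s=monitor.get_state(); p=snapshot(n); p["_st"]=s; return p
def save(p,f): cv2.imwrite("pics/"+f,p["frame"][:,:,::-1])
E
python3 - <<'E'
from h import *
s=monitor.get_state(); print({k:np.round(v,3) for k,v in s.items()})
ims=[]
for n in ["scene","side"]:
    p=snap(n); ims.append(p["frame"])
    for t in ["holder","keeper_knob","keeper","cap","jar_center","dish_mid","vial_mid","spool_mid","beaker_mid","spare_jar_mid"]:
        for r in finder.masks_of(p,t)[:2]:
            if r["p"]<.2: continue
            q=pts(p,r["pixels"])
            print(n,t,round(r["p"],2),r["extent"],np.round(np.median(q,0),3) if len(q) else None,np.round(np.percentile(q,[2,98],axis=0),3).tolist() if len(q) else None)
im=np.hstack(ims); cv2.imwrite("pics/a.png",cv2.resize(im,(800,300))[:,:,::-1]); cv2.imwrite("pics/scene.png",ims[0][:,:,::-1])
E
```

```text
{'clock': np.float64(0.0), 'q': array([ 0.034,  0.69 , -0.195,  1.566,  0.157,  0.902, -0.215]), 'qd': array([ 0.003, -0.   ,  0.001, -0.001, -0.001, -0.001, -0.002]), 'joint_torque': array([ 0.0000e+00, -5.2757e+01, -1.2670e+00, -1.5343e+01, -5.3000e-02,
        7.0000e-03,  0.0000e+00]), 'tool_pos': array([ 0.624, -0.   ,  0.302]), 'eef_rot': array([ 0.707,  0.707, -0.001, -0.001]), 'contact_force': array([-0.333, -0.157, -0.898]), 'moment': array([ 0.022,  0.078, -0.031]), 'opening': np.float64(1.0)}
scene holder 0.85 [185.9, 196.4, 292.8, 299.8] [ 0.629 -0.136  0.012] [[0.469, -0.209, 0.006], [0.695, 0.028, 0.102]]
scene keeper 0.78 [187.7, 200.6, 260.4, 217.9] [ 0.504 -0.085  0.095] [[0.461, -0.14, 0.088], [0.565, -0.005, 0.13]]
scene keeper 0.38 [103.1, 282.6, 147.6, 333.2] [ 0.484 -0.379  0.058] [[0.42, -0.41, 0.001], [0.515, -0.324, 0.092]]
scene cap 0.93 [250.7, 200.8, 270.0, 221.3] [ 0.615 -0.072  0.135] [[0.591, -0.087, 0.108], [0.631, -0.047, 0.139]]
scene jar_center 0.57 [239.9, 199.0, 275.9, 249.2] [ 0.619 -0.081  0.086] [[0.579, -0.102, 0.035], [0.645, -0.031, 0.138]]

[... 1691 characters left out ...]
2 [286.7, 208.5, 298.5, 229.8] [ 0.601 -0.071  0.131] [[0.583, -0.088, -0.003], [0.703, 0.038, 0.137]]
side dish_mid 0.92 [237.9, 204.7, 266.2, 225.3] [0.598 0.102 0.001] [[0.555, 0.058, -0.005], [0.638, 0.142, 0.013]]
side vial_mid 0.62 [330.8, 220.5, 337.5, 236.2] [ 0.723 -0.114  0.033] [[0.717, -0.122, 0.007], [0.736, -0.102, 0.051]]
side spool_mid 0.6 [379.0, 269.4, 404.1, 298.7] [ 0.696 -0.357  0.06 ] [[0.685, -0.374, -0.002], [0.726, -0.331, 0.081]]
side beaker_mid 0.81 [326.4, 320.6, 357.1, 361.2] [ 0.487 -0.376  0.053] [[0.449, -0.41, 0.001], [0.511, -0.349, 0.09]]
side spare_jar_mid 0.87 [178.3, 143.4, 202.0, 171.6] [0.567 0.382 0.054] [[0.546, 0.368, -0.001], [0.599, 0.421, 0.086]]
```

View pics/scene.png

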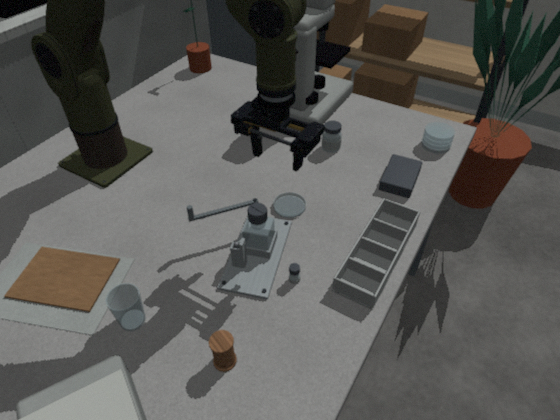

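```bash
cat > m.py <<'E'
from h import *
import sys
for n in ["scene","side","wrist"]:
    p=snap(n); q=pts(p)
    save(p,sys.argv[1]+n+".png")
    near=np.hypot(q[:,0]-.58,q[:,1]+.09)<.19
    q=q[near]
    # cap top
    m=(np.hypot(q[:,0]-.606,q[:,1]+.067)<.035)&(q[:,2]>.122)&(q[:,2]<.15)
    if m.sum()>5:
        (c,r)=cv2.minEnclosingCircle(q[m,:2].astype(np.float32)); print(n,"cap",np.round(c,4),round(r,4),"ztop",np.round(np.percentile(q[m,2],[50,80,98]),4),m.sum())
    k=(q[:,2]>.112)&(q[:,2]<.134)&(np.hypot(q[:,0]-.606,q[:,1]+.067)>.05)
    if k.sum(): print(n,"knob",np.round(np.median(q[k],0),4),np.round(np.percentile(q[k],[5,95],axis=0),4).tolist(),k.sum())
    b=(q[:,2]>.088)&(q[:,2]<.1)&(np.hypot(q[:,0]-.606,q[:,1]+.067)>.04)
    if b.sum(): 
        rect=cv2.minAreaRect(q[b,:2].astype(np.float32)); l=cv2.fitLine(q[b,:2].astype(np.float32),cv2.DIST_HUBER,0,.01,.01).ravel(); print(n,"bar",np.round(l,4),b.sum())
    pl=(q[:,2]>.006)&(q[:,2]<.0135)&(q[:,1]<.06)
    if pl.sum()>20:
        x=q[pl,:2].astype(np.float32); rect=cv2.minAreaRect(x); print(n,"plate",np.round(rect[0],4),np.round(rect[1],4),rect[2],pl.sum())
E
python3 m.py b
```

```text
scene cap [ 0.6085 -0.0655] 0.0238 ztop [0.1359 0.1374 0.1398] 290
scene knob [ 0.4672 -0.1358  0.1264] [[0.4599, -0.1405, 0.1142], [0.4709, -0.1294, 0.1312]] 51
scene bar [ 0.6048  0.7964  0.5145 -0.0749] 363
scene plate [ 0.6178 -0.0817] [0.1892 0.2763] 33.08815002441406 2213
side cap [ 0.6047 -0.0671] 0.0238 ztop [0.1326 0.1346 0.1369] 198
side knob [ 0.4596 -0.1367  0.1242] [[0.4552, -0.1418, 0.1137], [0.4675, -0.1292, 0.1301]] 38
side bar [ 0.5982  0.8014  0.5135 -0.0696] 191
side plate [ 0.597  -0.0829] [0.2606 0.2892] 65.37201690673828 1306
wrist cap [ 0.6074 -0.0635] 0.0232 ztop [0.1334 0.1342 0.1359] 2443
wrist bar [ 0.5987  0.801   0.5424 -0.0312] 1067
wrist plate [ 0.6209 -0.0788] [0.1716 0.2711] 35.73255920410156 11482
```

View pics/bwrist.png

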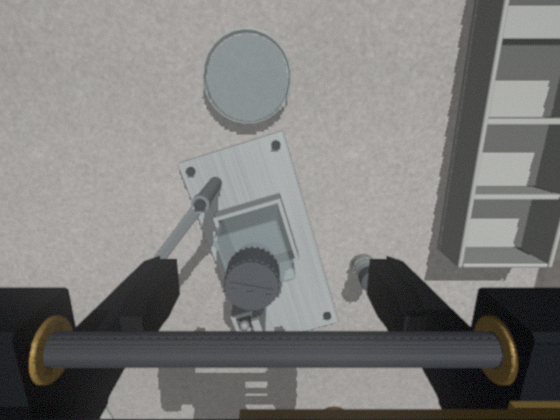

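Emit:
carry_out(motion=[-2,-3,0,0,0,0,-2,-3,0,0,0,0,-2,-3,0,0,0,0,-3,-3,0,0,0,0,0,0,0,0,0,0,0,0,0,0,0,0])

```text
clock: 2.0
tool_pos: [0.5058, -0.0895, 0.303]
eef_rot: [0.707, 0.707, 0.001, 0.0]
contact_force: [0.2, -0.1, -0.1]
opening: 0.998
```

```bash
cat > m2.py <<'E'
from h import *
import sys
p=snap("wrist"); save(p,sys.argv[1]); q=pts(p)
# top-view height map, 1 mm cells
x0,y0,N=.38,-.32,420
H=np.zeros((N,N),np.float32)
i=((q[:,0]-x0)*1000).astype(int); j=((q[:,1]-y0)*1000).astype(int)
ok=(i>=0)&(i<N)&(j>=0)&(j<N)&(q[:,2]<.16)
np.maximum.at(H,(j[ok],i[ok]),q[ok,2])
def comp(lo,hi):
    m=((H>lo)&(H<hi)).astype(np.uint8); m=cv2.morphologyEx(m,cv2.MORPH_CLOSE,np.ones((5,5))); m=cv2.morphologyEx(m,cv2.MORPH_OPEN,np.ones((4,4)))
    n,l,s,c=cv2.connectedComponentsWithStats(m)
    return [(s[k,4],np.argwhere(l==k)[:,::-1].astype(np.float32)) for k in np.argsort(-s[:,4]) if k and s[k,4]>40]
for nm,lo,hi in [("plate",.006,.014),("bar",.088,.1),("pin",.115,.15)]:
    for a,c in comp(lo,hi)[:3]:
        r=cv2.minAreaRect(c); print(nm,a,"ctr",np.round(np.array(r[0])/1000+[x0,y0],4),"size",np.round(r[1],1),"ang",round(r[2],1),"med z",)
E
python3 m2.py c.png; python3 -c "
from h import *
s=monitor.get_state();print(s['tool_pos'],s['eef_rot'],s['q'],s['clock'])"
```

```text
plate 6327 ctr [ 0.5904 -0.0063] size [120.8  80. ] ang 16.8 med z
plate 4420 ctr [ 0.6606 -0.1536] size [71.5 86.8] ang 17.1 med z
plate 4297 ctr [ 0.5907 -0.1261] size [ 55.  179.6] ang 18.4 med z
bar 1714 ctr [ 0.5186 -0.0645] size [161.2  16.4] ang 53.0 med z
bar 178 ctr [ 0.6099 -0.1338] size [ 8.6 21.8] ang 17.1 med z
pin 1661 ctr [ 0.6075 -0.0635] size [45. 45.] ang 90.0 med z
pin 153 ctr [ 0.464  -0.1325] size [13. 12.] ang 90.0 med z
[ 0.50601918 -0.08907167  0.30295504] [7.06680356e-01 7.07532406e-01 8.25182529e-04 2.96030533e-04] [ 0.22201762  0.5463215  -0.21499419  1.89746783  0.16891023  0.71360717
 -0.08928532] 2.05
```

View pics/c.png

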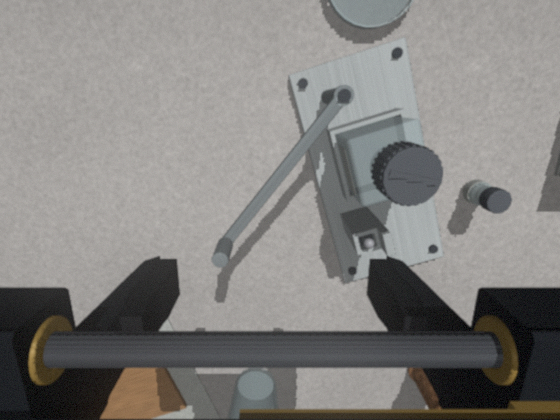

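Emit:
carry_out(motion=[-2.25,-2.1,0,0,0,0,-2.25,-2.1,0,0,0,0,0,0,0,0,0,0.165,0,0,0,0,0,0.165,0,0,2,0,0,0.165,0,0,2,0,0,0.165,0,0,2,0,0,0,0,0,0,0,0,0], hand=3.4)

```text
clock: 3.05
tool_pos: [0.4634, -0.1338, 0.2417]
eef_rot: [0.898, 0.441, -0.001, -0.001]
contact_force: [-0.5, -0.1, 0.4]
opening: 0.387
```

```bash
cat > k.py <<'E'
from h import *
s=monitor.get_state(); r=R.from_quat(s["eef_rot"]); y=r.apply([0,1,0]); g=s["tool_pos"]+r.apply([0,0,.045])
print("t",s["clock"],"grasp",np.round(g,4),"jaw ang",round(np.degrees(np.arctan2(y[1],y[0])),1),"q7",s["q"][6],"op",s["opening"]*.0881,"F",np.round(s["contact_force"],1),"M",np.round(s["moment"],2))
E
python3 k.py; python3 m2.py d.png
```

```text
t 3.05 grasp [ 0.4633 -0.1337  0.1967] jaw ang -37.7 q7 -0.4975501018597536 op 0.03411295663235025 F [-0.5 -0.1  0.4] M [-0.02  0.05 -0.04]
plate 11678 ctr [ 0.6204 -0.1057] size [120.5 203.2] ang 16.9 med z
plate 607 ctr [ 0.5384 -0.0037] size [23.1 43.3] ang 18.4 med z
bar 1286 ctr [ 0.5072 -0.0767] size [125.9  11.2] ang 51.9 med z
bar 197 ctr [ 0.6103 -0.1337] size [ 8.9 22.4] ang 17.4 med z
pin 159 ctr [ 0.4635 -0.1315] size [13. 13.] ang 90.0 med z
```

View pics/d.png

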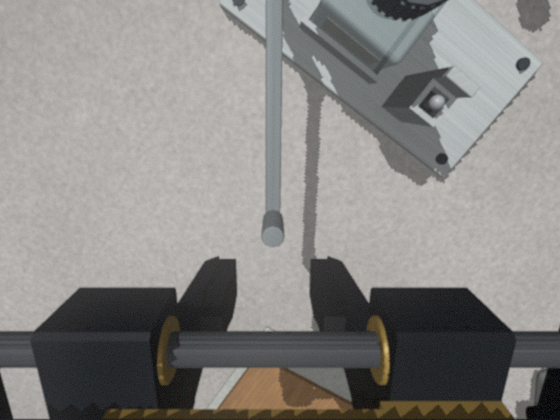

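Emit:
carry_out(motion=[0,0,2,0,0,0,0,0,2,0,0,0,0,0,2,0,0,0,0,0,1.2,0,0,0,0,0,0,0,0,0])

```text
clock: 3.72
tool_pos: [0.4633, -0.1348, 0.1706]
eef_rot: [0.898, 0.44, 0.0, -0.0]
contact_force: [0.2, -0.0, -0.0]
opening: 0.384
```

Emit:
carry_out(motion=[0,0,0,0,0,0,0,0,0,0,0,0], hand=1.8)

```text
clock: 3.98
tool_pos: [0.4634, -0.1351, 0.1714]
eef_rot: [0.898, 0.44, 0.001, 0.0]
contact_force: [0.4, -0.1, -0.4]
opening: 0.212
```

```bash
python3 k.py
python3 - <<'E'
import numpy as np
# arc steps in tool frame: per step rotate -d about tool z; chord 160*2 sin(d/2)
d=.955/8; print(2*160*np.sin(d/2), d)
E
```

```text
t 3.975 grasp [ 0.4635 -0.1351  0.1264] jaw ang -37.8 q7 -0.5056238971127881 op 0.018697463899258776 F [ 0.4 -0.1 -0.4] M [ 0.05  0.01 -0.02]
19.08866108411583 0.119375
```

Emit:
carry_out(motion=[0.11,1.9,0,0,0,-0.12,0.11,1.9,0,0,0,-0.12,0.11,1.9,0,0,0,-0.12,0.11,1.9,0,0,0,-0.12,0.11,1.9,0,0,0,-0.12,0.11,1.9,0,0,0,-0.12,0.11,1.9,0,0,0,-0.12,0.05,1,0,0,0,-0.06])

```text
clock: 4.97
tool_pos: [0.5992, -0.164, 0.1712]
eef_rot: [0.617, 0.787, 0.0, 0.001]
contact_force: [-1.6, -1.3, 0.8]
opening: 0.203
```

Emit:
carry_out(motion=[0,0.5,0,0,0,-0.03,0,0.4,0,0,0,-0.02,0,0.2,0,0,0,0,0,0.2,0,0,0,0,0,0,0,0,0,0])

```text
clock: 5.6
tool_pos: [0.611, -0.1601, 0.1707]
eef_rot: [0.598, 0.802, 0.0, -0.0]
contact_force: [0.1, 0.9, 0.2]
opening: 0.208
```

```bash
python3 k.py; python3 m2.py e.png
```

```text
t 5.6 grasp [ 0.611  -0.1601  0.1257] jaw ang 16.6 q7 0.15185553614918548 op 0.01828284379990438 F [0.1 0.9 0.2] M [0.02 0.04 0.01]
plate 7538 ctr [ 0.6507 -0.1354] size [ 81.5 128.4] ang 17.4 med z
plate 3257 ctr [ 0.5744 -0.1185] size [ 24.6 174.9] ang 17.2 med z
bar 1315 ctr [ 0.5947 -0.0993] size [ 18.6 108.4] ang 17.1 med z
pin 1448 ctr [ 0.6096 -0.068 ] size [46.7 37.1] ang 15.6 med z
pin 363 ctr [ 0.6111 -0.1573] size [34.9 16.1] ang 16.5 med z
```

View pics/e.png

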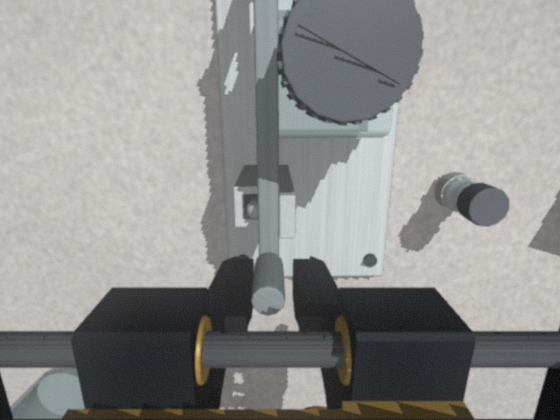

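Emit:
carry_out(motion=[0,0.2,0,0,0,0,0,0.2,0,0,0,0,0,0,0,0,0,0])

```text
clock: 6.02
tool_pos: [0.6118, -0.1601, 0.1704]
eef_rot: [0.598, 0.802, -0.003, -0.003]
contact_force: [-7.3, -0.8, 5.6]
opening: 0.203
```

Emit:
carry_out(motion=[0,0.2,0,0,0,0,0,0.2,0,0,0,0,0,0,0,0,0,0])

```text
clock: 6.4
tool_pos: [0.6124, -0.16, 0.17]
eef_rot: [0.598, 0.801, -0.006, -0.005]
contact_force: [-12.9, -2.1, 10.0]
opening: 0.207
```

Emit:
carry_out(motion=[0,0,0,0,0,0,0,-0.4,0,0,0,0,0,-0.4,0,0,0,0,0,0,0,0,0,0], hand=3.6)

```text
clock: 6.9
tool_pos: [0.6111, -0.1605, 0.1708]
eef_rot: [0.598, 0.802, 0.0, 0.0]
contact_force: [0.2, 0.1, -0.9]
opening: 0.411
```

```bash
python3 k.py; python3 m2.py f.png
```

```text
t 6.9 grasp [ 0.6111 -0.1605  0.1258] jaw ang 16.6 q7 0.15207068904245385 op 0.03617853765991848 F [ 0.2  0.1 -0.9] M [ 0.01 -0.02 -0.03]
plate 7488 ctr [ 0.6505 -0.1354] size [ 81.1 128.4] ang 17.3 med z
plate 3539 ctr [ 0.5767 -0.1255] size [ 24.6 189.4] ang 17.1 med z
bar 1313 ctr [ 0.5948 -0.0993] size [ 18.8 108.3] ang 17.2 med z
pin 1450 ctr [ 0.6097 -0.068 ] size [46.8 37. ] ang 15.3 med z
pin 173 ctr [ 0.6085 -0.159 ] size [14. 13.] ang 90.0 med z
```

Emit:
carry_out(motion=[0,0,-2.5,0,0,0,0,0,-2.5,0,0,0,0,0,-2.5,0,0,0,3.1,0.8,0,0,0,0,3.1,0.8,0,0,0,0,3.1,0.8,0,0,0,0,0,0,0,0,0,0])

```text
clock: 7.82
tool_pos: [0.6077, -0.0604, 0.2461]
eef_rot: [0.595, 0.804, 0.001, -0.0]
contact_force: [-0.3, -0.2, -0.4]
opening: 0.412
```

Emit:
carry_out(motion=[0,0,0,0,0,-0.18,0,0,0,0,0,-0.18,0,0,0,0,0,-0.18,0,0,0,0,0,-0.18,0,0,0,0,0,-0.18,0,0,0,0,0,-0.18,0,0,0,0,0,-0.18,0,0,0,0,0,-0.18], hand=7)

```text
clock: 8.82
tool_pos: [0.6076, -0.0663, 0.2455]
eef_rot: [-0.081, 0.997, -0.001, 0.0]
contact_force: [-0.2, -0.2, 0.6]
opening: 0.795
```

```bash
python3 k.py; python3 m2.py g.png; python3 m.py h
```

```text
t 8.825 grasp [ 0.6076 -0.0664  0.2005] jaw ang 99.3 q7 1.184119441320198 op 0.0700509462382052 F [-0.2 -0.2  0.6] M [ 0.1  -0.04  0.04]
plate 6735 ctr [ 0.5779 -0.0967] size [ 46.8 245.9] ang 18.0 med z
plate 5593 ctr [ 0.6635 -0.1454] size [ 62.7 101.7] ang 16.8 med z
plate 3658 ctr [0.616 0.011] size [62.9 61.5] ang 16.8 med z
bar 1920 ctr [ 0.5862 -0.0755] size [ 19. 161.] ang 18.4 med z
pin 1659 ctr [ 0.608  -0.0635] size [45. 44.] ang 90.0 med z
pin 169 ctr [ 0.6085 -0.159 ] size [14. 13.] ang 90.0 med z
scene cap [ 0.6083 -0.0663] 0.0238 ztop [0.136  0.1374 0.139 ] 275
scene knob [ 0.612  -0.1637  0.1265] [[0.6048, -0.1675, 0.1136], [0.6162, -0.1563, 0.1315]] 58
scene bar [ 0.3102 -0.9507  0.6003 -0.1192] 142
scene plate [ 0.5938 -0.0944] [0.2856 0.3285] 16.019550323486328 2179
side cap [ 0.6041 -0.066 ] 0.0243 ztop [0.1324 0.1348 0.1379] 200
side knob [ 0.6047 -0.163   0.1247] [[0.6003, -0.1685, 0.1136], [0.6115, -0.1564, 0.1282]] 35
side bar [ 0.2966 -0.955   0.5835 -0.0878] 175
side plate [ 0.5996 -0.0782] [0.2248 0.2743] 19.55508804321289 1300
wrist cap [ 0.6079 -0.0643] 0.0234 ztop [0.1335 0.1342 0.1359] 4445
wrist knob [ 0.6068 -0.158   0.1268] [[0.6023, -0.1647, 0.1139], [0.6135, -0.1533, 0.1284]] 644
wrist bar [ 0.3008 -0.9537  0.5848 -0.0803] 2789
wrist plate [ 0.6343 -0.066 ] [0.169  0.2713] 16.888874053955078 18895
```

View pics/g.png

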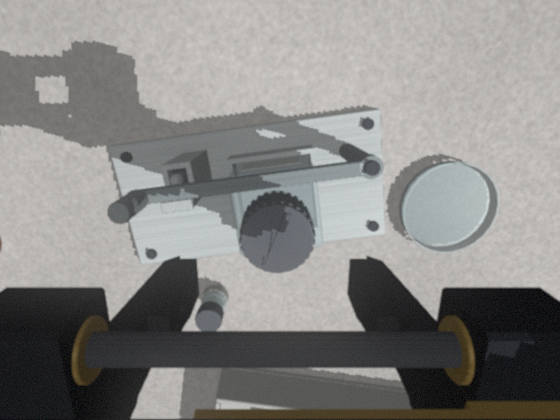

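Emit:
carry_out(motion=[0,0,0,0,0,-0.18,0,0,0,0,0,-0.18,0,0,2,0,0,0,0,0,2,0,0,0,0,0,2,0,0,0,0,0,1.5,0,0,0,0,0,0,0,0,0])

```text
clock: 9.9
tool_pos: [0.6066, -0.0644, 0.1691]
eef_rot: [-0.257, 0.967, 0.0, -0.001]
contact_force: [0.8, 0.6, 0.4]
opening: 0.795
```

Emit:
carry_out(motion=[0,0,0,0,0,0,0,0,0,0,0,0,0,0,0,0,0,0,0,0,0,0,0,0,0,0,0,0,0,0], hand=3.4, grip_force=20)

```text
clock: 10.52
tool_pos: [0.6076, -0.0641, 0.1712]
eef_rot: [-0.257, 0.966, 0.0, 0.0]
contact_force: [-0.1, 0.6, 2.8]
opening: 0.49
```

```bash
python3 k.py
```

```text
t 10.525 grasp [ 0.6076 -0.0641  0.1262] jaw ang 119.8 q7 1.39943837437946 op 0.04313331573056721 F [-0.1  0.6  2.8] M [ 0.23  0.03 -0.01]
```

Emit:
carry_out(motion=[0,0,0.02,0,0,0.18,0,0,0.02,0,0,0.18,0,0,0.02,0,0,0.18,0,0,0.01,0,0,0.18,0,0,0.02,0,0,0.18,0,0,0.02,0,0,0.18,0,0,0.01,0,0,0.18,0,0,0.02,0,0,0.18])

```text
clock: 11.52
tool_pos: [0.6077, -0.0641, 0.1698]
eef_rot: [0.447, 0.895, 0.0, 0.0]
contact_force: [-0.6, 0.8, 3.6]
opening: 0.492
```

```bash
python3 k.py
```

```text
t 11.525 grasp [ 0.6077 -0.0641  0.1248] jaw ang 36.9 q7 0.24681764635324221 op 0.043388421200022426 F [-0.6  0.8  3.6] M [0.19 0.12 0.05]
```

Emit:
carry_out(motion=[0,0,0.02,0,0,0.18,0,0,0.02,0,0,0.18,0,0,0,0,0,0])

```text
clock: 11.9
tool_pos: [0.6076, -0.064, 0.1694]
eef_rot: [0.597, 0.802, 0.0, 0.0]
contact_force: [-0.9, 0.8, 5.4]
opening: 0.492
```

```bash
python3 k.py
```

```text
t 11.9 grasp [ 0.6077 -0.064   0.1244] jaw ang 16.7 q7 -0.010033380656995225 op 0.04335403107920933 F [-0.9  0.8  5.4] M [ 0.17  0.15 -0.1 ]
```

Emit:
carry_out(motion=[0,0,0.01,0,0,0.1,0,0,0.01,0,0,0.1,0,0,0,0,0,0])

```text
clock: 12.28
tool_pos: [0.6077, -0.064, 0.1692]
eef_rot: [0.673, 0.739, 0.0, 0.0]
contact_force: [-0.7, 0.9, 4.5]
opening: 0.495
```

```bash
python3 k.py
```

```text
t 12.275 grasp [ 0.6077 -0.064   0.1242] jaw ang 5.4 q7 -0.15074317607935553 op 0.04359443601020663 F [-0.7  0.9  4.5] M [ 0.16  0.17 -0.05]
```

Emit:
carry_out(motion=[0,0,0.01,0,0,0.1,0,0,0.01,0,0,0.1,0,0,0,0,0,0])

```text
clock: 12.65
tool_pos: [0.6077, -0.0641, 0.169]
eef_rot: [0.744, 0.669, 0.0, 0.0]
contact_force: [-0.6, 0.0, 5.2]
opening: 0.493
```

```bash
python3 k.py
```

```text
t 12.65 grasp [ 0.6077 -0.064   0.124 ] jaw ang -6.1 q7 -0.2901547696006688 op 0.043409428610161185 F [-0.6  0.   5.2] M [ 0.2   0.19 -0.07]
```

Emit:
carry_out(motion=[0,0,0.01,0,0,0.1,0,0,0.01,0,0,0.1,0,0,0,0,0,0])

```text
clock: 13.02
tool_pos: [0.6077, -0.064, 0.1688]
eef_rot: [0.807, 0.591, 0.0, 0.0]
contact_force: [-0.9, 0.8, 5.4]
opening: 0.493
```

```bash
python3 k.py
```

```text
t 13.025 grasp [ 0.6077 -0.064   0.1238] jaw ang -17.6 q7 -0.4277104545985608 op 0.0434406688205372 F [-0.9  0.8  5.4] M [ 0.2   0.19 -0.04]
```

Emit:
carry_out(motion=[0,0,0.01,0,0,0.1,0,0,0.01,0,0,0.1,0,0,0,0,0,0])

```text
clock: 13.4
tool_pos: [0.6077, -0.064, 0.1686]
eef_rot: [0.862, 0.507, 0.0, 0.0]
contact_force: [-1.0, 0.9, 6.1]
opening: 0.493
```

```bash
python3 k.py
```

```text
t 13.4 grasp [ 0.6077 -0.064   0.1236] jaw ang -29.0 q7 -0.5635583786935013 op 0.043459981625033485 F [-1.   0.9  6.1] M [ 0.21  0.17 -0.09]
```

Emit:
carry_out(motion=[0,0,0.01,0,0,0.1,0,0,0.01,0,0,0.1,0,0,0,0,0,0])

```text
clock: 13.78
tool_pos: [0.6077, -0.0641, 0.1683]
eef_rot: [0.908, 0.42, 0.0, 0.0]
contact_force: [-0.8, -0.6, 6.0]
opening: 0.492
```

```bash
python3 k.py
```

```text
t 13.775 grasp [ 0.6077 -0.0641  0.1233] jaw ang -40.4 q7 -0.6972978971337259 op 0.04337041436988878 F [-0.8 -0.6  6. ] M [0.13 0.16 0.31]
```

Emit:
carry_out(motion=[0,0,0.01,0,0,0.1,0,0,0.01,0,0,0.1,0,0,0,0,0,0])

```text
clock: 14.15
tool_pos: [0.6076, -0.0642, 0.168]
eef_rot: [0.945, 0.327, 0.0, 0.0]
contact_force: [-0.4, -0.4, 5.5]
opening: 0.498
```

```bash
python3 k.py
```

```text
t 14.15 grasp [ 0.6076 -0.0642  0.123 ] jaw ang -51.8 q7 -0.8310063997081379 op 0.04388511892112647 F [-0.4 -0.4  5.5] M [0.17 0.16 0.23]
```

Emit:
carry_out(motion=[0,0,0,0,0,0,0,0,0,0,0,0.1,0,0,0,0,0,0,0,0,0,0,0,0], grip_force=28)

```text
clock: 14.65
tool_pos: [0.6075, -0.0642, 0.1678]
eef_rot: [0.96, 0.278, 0.0, -0.0]
contact_force: [-0.0, 1.4, 5.4]
opening: 0.491
```

```bash
python3 k.py
```

```text
t 14.65 grasp [ 0.6075 -0.0642  0.1228] jaw ang -57.7 q7 -0.8985705520343279 op 0.04321654329049872 F [-0.   1.4  5.4] M [0.2  0.17 0.31]
```

Emit:
carry_out(motion=[0,0,-0.02,0,0,-0.18,0,0,-0.02,0,0,-0.18,0,0,-0.01,0,0,-0.18,0,0,-0.02,0,0,-0.18,0,0,-0.02,0,0,-0.18,0,0,-0.01,0,0,-0.18,0,0,-0.02,0,0,-0.18,0,0,-0.02,0,0,-0.18])

```text
clock: 15.65
tool_pos: [0.6077, -0.0643, 0.1693]
eef_rot: [0.537, 0.844, 0.001, 0.0]
contact_force: [1.5, 1.2, 3.6]
opening: 0.493
```

Emit:
carry_out(motion=[0,0,-0.02,0,0,-0.16,0,0,0,0,0,0,0,0,0,0,0,0])

```text
clock: 16.02
tool_pos: [0.6077, -0.0643, 0.1694]
eef_rot: [0.472, 0.882, 0.0, 0.0]
contact_force: [0.9, 0.4, 3.7]
opening: 0.488
```

```bash
python3 k.py; python3 m.py z
python3 - <<'E'
import cv2,numpy as np
a=cv2.imread("pics/zwrist.png"); b=cv2.imread("pics/zscene.png")[160:310,160:330]; 
cv2.imwrite("pics/zz.png",np.hstack([cv2.resize(a,(440,330)),cv2.resize(b,(360,330))]))
E
```

```text
t 16.025 grasp [ 0.6077 -0.0643  0.1244] jaw ang 33.7 q7 0.20108922019723494 op 0.04295903436765713 F [0.9 0.4 3.7] M [ 0.19 -0.22  0.09]
scene cap [ 0.6108 -0.0739] 0.0339 ztop [0.1348 0.1368 0.1487] 375
scene knob [ 0.612  -0.1636  0.1263] [[0.6051, -0.1674, 0.1129], [0.6159, -0.1563, 0.1315]] 60
scene bar [ 0.3167 -0.9485  0.6023 -0.1246] 139
scene plate [ 0.5805 -0.0891] [0.2587 0.3101] 33.4886474609375 2168
side knob [ 0.6046 -0.1629  0.1244] [[0.5993, -0.1682, 0.1139], [0.6125, -0.1571, 0.1291]] 36
side bar [ 0.3123 -0.95    0.5836 -0.0894] 139
side plate [ 0.6223 -0.0829] [0.2449 0.2745] 48.51255798339844 1235
wrist cap [ 0.6047 -0.0649] 0.0343 ztop [0.1324 0.1347 0.1487] 11646
wrist bar [ 0.3241 -0.946   0.5751 -0.0465] 3112
wrist plate [ 0.6102 -0.0733] [0.1199 0.272 ] 16.852901458740234 21382
```

View pics/zz.png

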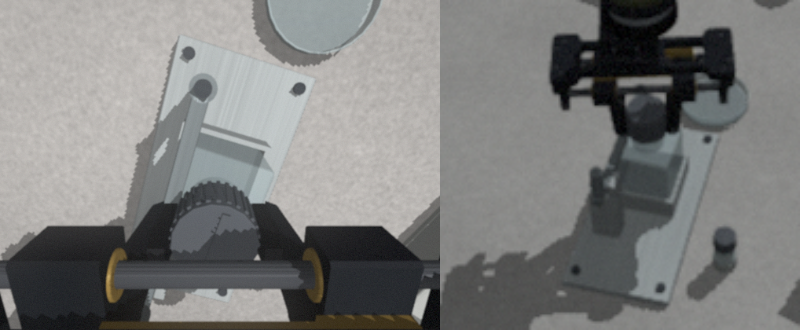

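```bash
python3 -c "
from h import *
print(workorder.finish_job())"; python3 k.py
```

```text
the job is handed in; nothing more can be done
None
the job is handed in; nothing more can be done
```

The job is handed in at about 16 s of the 54 s allowed, with the gripper still holding the cap. `finish_job` reports no verdict, so what follows is from my own readings.

- **Keeper bar:** I caged the knob between the fingers, swung the bar shut, and pressed it against its stop with about 13 N. In later pictures the bar lay parallel to the holder to within about 0.01 rad. The knob stayed in the same place to within about 0.1 mm between the scene pictures before the cap work and at the end.
- **Cap screwed down:** I gripped it at 20 N and screwed it clockwise. After about 2.7 rad the torque jumped from under 0.1 to 0.3 N m and the fingers began to slip. A further push at 28 N gave the same 0.3 N m, so I took the cap as bottomed out.
- **Cap backed off:** I turned it back 91° (1.595 rad). The jar's play in its pocket could take up to 0.06 rad off that, which is still within tolerance. I could not measure the cap angle directly.
- **Last check:** The grip was set to 28 N, the opening was 43 mm on the 44 mm cap, and the grasp point was within about 1 mm of the cap axis.
- **Jar and other items:** In the last picture the jar looks seated and the dish and vial look undisturbed. I did not re-measure the spool, beaker or spare jar, but the arm stayed clear of them.
- **Failed check:** The automatic cap fit on the last pictures was thrown off by the fingers covering the cap, so I relied on the gripper pose and opening instead.

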